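# Drift the stuck axle pin out of a dolly castor

## Task

The castor nearest you on the upturned bin dolly needs a new wheel, but its axle pin is stuck. With the drift punch, drive the pin from its plain end, towards its head, until it stands clear of the wheel (it may stay hanging in the boss on the head side). Lay the punch back on its wooden rest, then lift the old wheel out and set it down in the grey tray without dropping it, leaving the paint bottles, jar and pencil pot alone.

Things in the scene. Friction and masses are not known exactly. Their poses are not given: they have to be found in the camera images.
- dolly: Round plywood bin dolly, 350 mm across, 18 mm thick, upside down on the table, three castors pointing up; fixed. Origin on the table straight below the middle of the near castor's axle, which runs along the dolly's y, 83 mm up. The dolly's x points from the near castor over the board (board centre at x = 145 mm); the other castors stand near x = 207 mm, y = +-108 mm, up to 125 mm high.
- axle_hole (a point): Middle of the mouth of the 11 mm axle hole in the outer face of the near castor's -y cheek (the punch side), 83 mm above the table. Axes as the dolly's: the punch goes in level along +y. Cheeks: 4 mm steel, outer faces 42 mm apart, rounded off 12.5 mm above the axle (95.5 mm above the table). A boss 18 mm across stands 12 mm out from the other (+y) cheek.
- axle_pin (a joint): How far the pin has been driven towards its head, m. Dark steel, 10 mm across, 54 mm long, with a 16 mm head. At 0 the plain end is flush with the -y cheek and the head on the boss; it starts 1 to 5 mm in. Stiff: 10 N plus 40 N per m/s moves it, and it stays where it is left. At 0.036 or more it is clear of the wheel; it stops at 0.046, still held in the boss.
- pin_end (a point): Middle of the pin's plain end face, which the punch pushes on. It moves with the pin.
- wheel: The near castor's wheel, 80 mm across, 30 mm wide, black tread on an orange core, 0.13 to 0.21 kg, origin at its centre, axis along its y, bore 13 mm. It stands between the cheeks, 2 mm free at each side, its top about 26 mm above the cheeks' tops. When pin and punch are out it sinks 1 to 2 mm on to the fork's crown and stays standing there.
- punch: Steel drift punch, 160 mm long, 0.13 kg, lying level along its x with the tip towards +x. Origin on its axis at the middle of the knurled grip, between the uprights of the rest: tip at x = +105 mm, tail at -55 mm. Round body 14 mm across from -55 to +42 mm, then a taper to a shank 6 mm across from +50 mm to the tip.
- punch_tip (a point): Middle of the punch's tip face.
- rest: Wooden tool rest, fixed: base 120 x 70 mm (x, y), 8 mm thick, with two V-notched uprights 10 mm thick at x = -37 and +37 mm, 48 mm wide and 47 mm high. Origin at the centre of the underside. A punch lying in the notches has its axis along the rest's x, 45 mm above the table; at the start its origin lies over the rest's, tip towards the rest's +x. It stands left or right of the dolly.
- tray: Grey sheet-metal tray, fixed, 150 x 130 mm (x, y) outside and 35 mm high, walls and floor 4 mm thick. Origin at the centre of the underside. It stands on the other side of the dolly from the rest.
- red_bottle: Red paint bottle, 62 mm across, 160 mm high, origin at its base. Leave alone.
- blue_bottle: Dark blue paint bottle, 62 mm across, 160 mm high, origin at its base. Leave alone.
- water_jar: Teal jar with a white lid, 70 mm across, 90 mm high, origin at its base. Leave alone.
- pencil_pot: Blue metal pot with pencils, 66 mm across, 95 mm high (pencils to 160 mm), origin at its base. Leave alone.
Things that resemble listed ones, but are neither listed nor needed, are in the scene too. Several things have the shape of the wheel; the one meant has the colours described above.

How it is judged:
On the way, in this order (a step that is already met when the one before it is completed fails the run):
1. the pin has been driven clear of the wheel by the punch: 34 mm or more, the punch's tip at the pin's plain end (value of joint axle_pin above 0.034 m and distance between punch_tip and pin_end below 0.012 m), for 0.1 s.
2. the wheel is down in the tray while still held: its centre over the tray and under 75 mm above the tray's underside (contact force between the fingers and wheel above 1 N and x of wheel in the frame of tray between -0.06 and 0.06 m and y of wheel in the frame of tray between -0.05 and 0.05 m and z of wheel in the frame of tray below 0.075 m), for 0.1 s.
At the end, for the whole second after the job is handed in: Pin driven 34 mm or more; wheel at rest in the tray, its centre within 60 mm (x) and 50 mm (y) of the tray's middle and under 55 mm above its underside; punch at rest in both notches of its rest, its origin within 25 mm along and 10 mm across, axis 38 to 52 mm above the table (value of joint axle_pin above 0.034 m and x of wheel in the frame of tray between -0.06 and 0.06 m and y of wheel in the frame of tray between -0.05 and 0.05 m and z of wheel in the frame of tray below 0.055 m and linear speed of each of wheel, punch below 0.03 m/s and x of punch in the frame of rest between -0.025 and 0.025 m and y of punch in the frame of rest between -0.01 and 0.01 m and z of punch in the frame of rest between 0.038 and 0.052 m and angle between the x axis of punch and the x axis of rest, either way round below 0.15 rad); the robot touches nothing.
It fails at once if a bottle, the jar or the pencil pot is pushed more than 30 mm or tipped (distance of any of red_bottle, blue_bottle, water_jar, pencil_pot from where it was at the start of the episode above 0.03 m or angle between any of red_bottle, blue_bottle, water_jar, pencil_pot's own z axis and vertical above 0.5 rad).
It also fails if it takes over 72 s, if anything falls off the work surface, if the arm or the gripper's body presses on something with over 40 N, if the wrist force passes 120 N, or if a joint passes its speed limit or range.

## Robot

A 7-joint arm with a two-finger parallel gripper is mounted at the origin on the work surface. World frame = base frame: x ahead of the robot, y to its left, z up, the work surface at z = 0. Lengths are in m, angles in rad, forces in N, time in s.
With the tool pointing down it reaches from about 0.425 to 0.925 m from the base axis. Payload 6.8 kg.
Tool frame: the origin (TCP) lies midway between the tips of the shut fingers; the grasp point (between the pads) lies 19 mm behind it (arm.hold_point_z is the distance from the TCP to the grasp point, in m); z points along the fingers, y is the line along which they close (so a half turn about z gives the same grasp; the last joint's range is limited). The gripper opens to 88 mm and grips with 3 to 60 N. Pads are 20 mm wide; open, the fingers measure 115 mm over their backs; the gripper's body (75 mm by 178 mm) begins 61 mm behind the grasp point.
Start: joints at [1.227, 0.477, 0.022, 1.555, -0.011, 1.109, -0.083], TCP at [0.158, -0.656, 0.223] pointing down, gripper open.
Joint ranges: [-2.96, 2.96], [-0.34, 2.1], [-1.41, 1.46], [0.24, 2.44], [-1.37, 4.51], [0.17, 1.92], [-2.96, 2.96]. Speed limits (rad/s): [2.39, 2.39, 3.14, 3.14, 3.14, 3.14, 3.14].

## Interface

Orientations are given as a unit quaternion [w, x, y, z].
In Python, from rig import arm gives the robot as it stands.
- The arm moves only by the tool arm_command, never from a script. Its argument "rows" is text: rows parted by semicolons, each of 7 numbers parted by spaces: the shift along the tool's x, y, z in mm, then the turn, a rotation vector about the tool's x, y, z in degrees, then the closure, from 0 (fully open) to 1 (shut). A call has 1 to 10 rows; each row shifts and turns the commanded pose from where the row before left it, along the tool's axes as they then stand; what a row does not reach is not made up. A row lasts 1/10 s, in which the tool goes at most 50 mm and 8.59 degrees, less where a joint would pass 70% of its speed; a pose out of reach is approached as far as the arm can. A call is refused whole if a number of a shift passes 50 or a number of a turn 8.59, either way. A call with a gripper value outside its range is refused whole. The fingers move at their own pace and stop on an object; "squeeze" is the grip in N (left out, the last holds). Time passes only in rows, so rows that do not move let the fingers close. It gives the time, the measured TCP pose, the force, the opening and the grip force at its end, in the units of the state.
- arm.sense(): the state, without advancing time (a new reading comes with each control period).
- arm.grab_frame(name): name is "scene" or "top" or "wrist"; returns a dict with "frame" (480x640x3 uint8, blue, green, red), "fx", "fy", "cx", "cy" (pixels), "k1" (the pictures are not rectified: a ray, as slopes to the right and down, at radius r is drawn at 1 + k1 r^2 times it, then the intrinsics apply), "R" (3x3) and "t" (3): a world point X has camera coordinates R X + t. Camera axes: x right, y down, z forward; pixel columns grow to the right and rows downward; lengths in m; the calibration is good to about 2 mm. A picture is of the moment at which its call begins. There is no depth.
- arm.close_job(): hands the job in; it is judged then, once.
The state is a dict: "time_s": time; "joints": joint angles; "qd": joint speeds; "joint_efforts": joint torques, N m; "position": TCP position; "eef_rot": TCP orientation; "force": force on the tool from outside, world axes, zero at the start; "ft_torque": the same for the moment, N m; "gripper_width": finger opening in m; "grip_force": force on a finger pad.
Only numpy, scipy, OpenCV 4.12 (cv2) and the standard library are available. Lean on these libraries where they do the work, as an engineer would, in place of code of your own. Each camera call takes 0.05 s, during which the arm holds its last target. There are 200 camera calls.

## Working session

There is one attempt and no reset: what is moved stays moved. The work goes in short steps, Python scripts to look and compute and a tool call to move; the robot and the scene stay as the last step left them, time stands still between calls to the robot, and variables do not carry over. Pictures are saved under pics/ and viewed, at most 12 in all, crops included, and the job is handed in when it is done.

Besides the shell and the picture viewer there is one more tool, called after ">>>" by a JSON object that holds its "fn" and its "kwargs". arm_command: Moves the arm, as the interface text tells. Its arguments: {"type":"object","properties":{"rows":{"type":"string"},"squeeze":{"type":"number"}},"required":["rows"]}

```bash
mkdir -p pics; ls
cat > h.py <<'E'
import numpy as np, cv2
from rig import arm
def grab(n):
    f=arm.grab_frame(n); 
    for k in("R","t"): f[k]=np.array(f[k])
    return f
def ray(f,u,v):
    x,y=(u-f["cx"])/f["fx"],(v-f["cy"])/f["fy"]
    a,b=x,y
    for _ in range(20):
        s=1+f["k1"]*(a*a+b*b); a,b=x/s,y/s
    d=f["R"].T@np.array([a,b,1.]); return -f["R"].T@f["t"], d/np.linalg.norm(d)
def onz(f,u,v,z):
    o,d=ray(f,u,v); return o+d*(z-o[2])/d[2]
def proj(f,X):
    c=f["R"]@np.array(X)+f["t"]; a,b=c[0]/c[2],c[1]/c[2]; s=1+f["k1"]*(a*a+b*b)
    return f["cx"]+f["fx"]*a*s, f["cy"]+f["fy"]*b*s
def tri(f,p,g,q):
    o1,d1=ray(f,*p);o2,d2=ray(g,*q)
    s=np.linalg.lstsq(np.c_[d1,-d2],o2-o1,rcond=None)[0]
    a,b=o1+s[0]*d1,o2+s[1]*d2; return (a+b)/2,np.linalg.norm(a-b)
E
python3 - <<'E'
from h import *
for n in("scene","top"):
    f=grab(n); cv2.imwrite(f"pics/{n}0.png",f["frame"]); print(n,-f["R"].T@f["t"],f["R"].tolist(),f["fx"],f["k1"])
print(arm.sense())
E
```

```text
pics
scene [ 1.10675256 -0.94997482  0.90556804] [[0.8618199510026194, 0.5067488726605082, -0.02172445882287376], [0.27943139204168144, -0.5100979100457869, -0.8134606439825891], [-0.4233018653342917, 0.6949861165694063, -0.581214098745277]] 614.5297665082649 -0.141442024512263
top [0.36896088 0.03667588 1.3370826 ] [[0.00766177654894641, -0.9999671031874287, 0.002662653386543709], [-0.9937776462779417, -0.007910185777364418, -0.1111009393265503], [0.11111834654272106, -0.0017948548438353196, -0.9938055602368611]] 462.0310878079217 -0.08201820931211254
{'time_s': 0.1, 'joints': array([ 1.22693502,  0.47771163,  0.02238452,  1.55633864, -0.01147851,
        1.10926182, -0.08311335]), 'qd': array([-0.00124689, -0.00024108, -0.00034338, -0.00450123, -0.00018605,
       -0.0005728 ,  0.00039001]), 'joint_efforts': array([ 4.23844511e-03, -5.84095001e+01,  1.54002707e+00, -2.73312056e+01,
       -5.42373152e-02,  1.32188227e-02,  5.79632888e-05]), 'position': array([ 0.15750379, -0.65582505,  0.22178953]), 'eef_rot': array([-7.77223660e-04,  9.93061026e-01,  1.17597474e-01, -1.69182510e-04]), 'force': array([ 0.35642013, -0.61512958, -0.26480226]), 'ft_torque': array([ 0.02908599, -0.00691299,  0.03588068]), 'grip_force': 0.0, 'gripper_width': 0.0880558173718352}
```

View pics/top0.png

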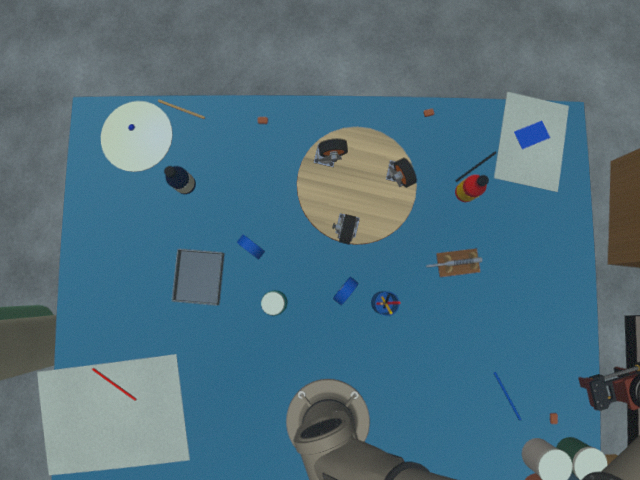

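View pics/scene0.png

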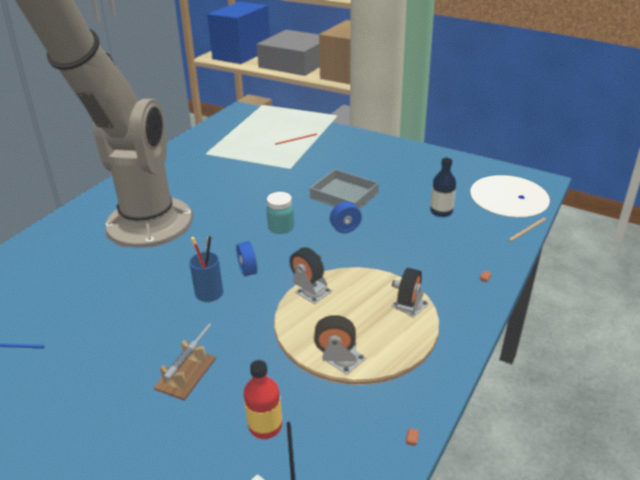

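The top view shows the near castor at (346,228), the rest with the punch at (460,262), tip to the left at (428,266), and the tray at (199,277). Things that could be mistaken:
- **Wheel:** the other castors at (330,150) and (402,172), and blue wheels at (251,246) and (346,291). The near black/orange one at (346,228) fits the description.
- **Punch:** the pencils at (507,395), (476,166), (181,108) and (114,384). The steel one on the rest fits.

Run:
```python
from h import *
f=grab("top"); im=f["frame"]; hsv=cv2.cvtColor(im,cv2.COLOR_BGR2HSV)
# board
m=cv2.inRange(hsv,(10,40,120),(30,160,255)); m[:, :280]=0; m[:,430:]=0; m[260:]=0
c=max(cv2.findContours(cv2.morphologyEx(m,cv2.MORPH_CLOSE,np.ones((5,5))),0,2)[0],key=cv2.contourArea)
h=cv2.convexHull(c)[:,0].astype(float)
P=np.array([onz(f,u,v,.018)[:2] for u,v in h])
A=np.c_[2*P,np.ones(len(P))]; s=np.linalg.lstsq(A,(P**2).sum(1),rcond=None)[0]
print("board",s[:2],"R",np.sqrt(s[2]+s[:2]@s[:2]))
# wheel black near
m=cv2.inRange(im,(0,0,0),(60,60,60)); m[:210]=0;m[250:]=0;m[:,:325]=0;m[:,370:]=0
c=max(cv2.findContours(m,0,2)[0],key=cv2.contourArea); print("wheel",cv2.minAreaRect(c),onz(f,*cv2.minAreaRect(c)[0],.10))
# tray interior/edges
m=cv2.inRange(hsv,(0,0,0),(180,90,255)); m[:240]=0;m[310:]=0;m[:,:160]=0;m[:,240:]=0
c=max(cv2.findContours(m,0,2)[0],key=cv2.contourArea); r=cv2.minAreaRect(c); print("tray",r); B=cv2.boxPoints(r)
Q=np.array([onz(f,*b,.03) for b in B]); print(Q, Q.mean(0), np.linalg.norm(Q-np.roll(Q,1,0),axis=1))
# rest
m=cv2.inRange(hsv,(5,90,60),(22,255,255)); m[:240]=0;m[285:]=0;m[:,:425]=0;m[:,495:]=0
c=cv2.findContours(m,0,2)[0]; c=np.vstack([k for k in c if cv2.contourArea(k)>15]); r=cv2.minAreaRect(c); B=cv2.boxPoints(r)
Q=np.array([onz(f,*b,.008) for b in B]); print("rest",Q,Q.mean(0), np.linalg.norm(Q-np.roll(Q,1,0),axis=1))
cr=lambda a:cv2.resize(a,(400,400),interpolation=cv2.INTER_CUBIC)
g=grab("scene"); gi=g["frame"]
cv2.imwrite("pics/c1.png",np.hstack([cr(im[190:270,306:386]),cr(gi[230:310,265:345])]))
cv2.imwrite("pics/c2.png",np.hstack([cr(im[225:305,415:495]),cr(gi[320:400,145:225])]))
for n,p in dict(red=(468,188),blue=(180,180),jar=(273,303),pot=(385,303)).items(): print(n,onz(f,*p,.08))
print("tip rough",onz(f,428,266,.045),"tail",onz(f,482,261,.045))
```

```text
board [ 0.67059079 -0.08029558] R 0.17320091556055248
wheel ((347.4157409667969, 228.8651580810547), (11.242975234985352, 27.732675552368164), 12.994616508483887) [ 0.52833413 -0.04869776  0.1       ]
tray ((197.59017944335938, 276.5082092285156), (47.621795654296875, 53.0539436340332), 5.194429397583008)
[[0.32857744 0.44324725 0.03      ]
 [0.47865174 0.43506289 0.03      ]
 [0.46757229 0.29806648 0.03      ]
 [0.31837378 0.30764447 0.03      ]] [0.39829382 0.37100527 0.03      ] [0.13598613 0.1502973  0.1374437  0.14950563]
rest [[ 0.47098386 -0.31486814  0.008     ]
 [ 0.48608439 -0.43170015  0.008     ]
 [ 0.42011641 -0.43824298  0.008     ]
 [ 0.40546524 -0.32191349  0.008     ]] [ 0.44566247 -0.37668119  0.008     ] [0.06589633 0.11780383 0.06629164 0.11724849]
red [ 0.64919986 -0.38864517  0.08      ]
blue [0.6651481  0.41767543 0.08      ]
jar [0.32755269 0.15066406 0.08      ]
pot [ 0.32965251 -0.15206024  0.08      ]
tip rough [ 0.43213928 -0.27941909  0.045     ] tail [ 0.44699727 -0.43449465  0.045     ]
```

View pics/c1.png

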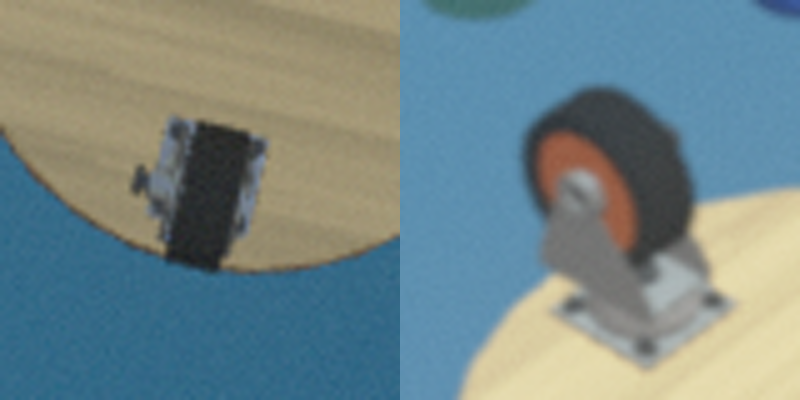

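View pics/c2.png

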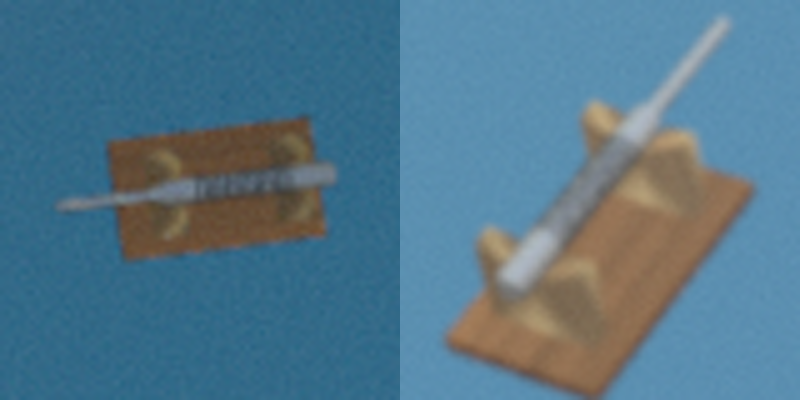

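c1 shows the near castor. It has a black tread, an orange core, the boss and pin head on the left (+y), and the plain-end side facing the scene camera. c2 shows the steel punch lying in the rest's notches with its tip towards +y, which matches the descriptions. Board radius, rest size and tray size agree with the given sizes to within 2–7 mm.

```bash
cat >> h.py <<'E'
from scipy.spatial.transform import Rotation as Ro
def pose():
    s=arm.sense(); return np.array(s["position"]), Ro.from_quat(np.array(s["eef_rot"])[[1,2,3,0]]), s
def plan(p,yaw,n,c):
    """rows to TCP p with tool straight down, tool x at world yaw (deg)"""
    p0,R0,s=pose(); a=np.radians(yaw)
    Rt=Ro.from_matrix(np.array([[np.cos(a),np.sin(a),0],[np.sin(a),-np.cos(a),0],[0,0,-1]]))
    rv=(R0.inv()*Rt).as_rotvec()/n; R=R0; d=(np.array(p)-p0)/n; out=[]
    for i in range(n):
        out.append(" ".join(f"{v:.1f}" for v in R.inv().apply(d)*1e3)+" "+" ".join(f"{v:.2f}" for v in np.degrees(rv))+f" {c}"); R=R*Ro.from_rotvec(rv)
    print("; ".join(out))
E
python3 -c "
from h import *
plan([.446,-.377,.20],97.4,10,0.2)"
```

```text
34.6 -20.4 2.2 -0.01 -0.00 -8.39 0.2; 37.2 -15.1 2.2 -0.01 -0.00 -8.39 0.2; 39.0 -9.5 2.2 -0.01 -0.00 -8.39 0.2; 39.9 -3.8 2.2 -0.01 -0.00 -8.39 0.2; 40.1 2.1 2.2 -0.01 -0.00 -8.39 0.2; 39.3 7.9 2.2 -0.01 -0.00 -8.39 0.2; 37.8 13.6 2.2 -0.01 -0.00 -8.39 0.2; 35.4 19.0 2.2 -0.01 -0.00 -8.39 0.2; 32.2 23.9 2.2 -0.01 -0.00 -8.39 0.2; 28.4 28.4 2.2 -0.01 -0.00 -8.39 0.2
```

>>> {"fn": "arm_command", "kwargs": {"rows": "34.6 -20.4 2 0 0 -8.4 0.2; 37.2 -15 2 0 0 -8.4 0.2; 39 -9.5 2 0 0 -8.4 0.2; 40 -4 2 0 0 -8.4 0.2; 40 2 2 0 0 -8.4 0.2; 39.3 8 2 0 0 -8.4 0.2; 38 13.6 2 0 0 -8.4 0.2; 35.4 19 2 0 0 -8.4 0.2; 32 24 2 0 0 -8.4 0.2; 28.4 28.4 2 0 0 -8.4 0.2"}}

```text
time_s: 1.2
position: [0.447, -0.3759, 0.2026]
eef_rot: [0.0, 0.657, 0.754, -0.0]
force: [0.2, -0.1, -0.1]
gripper_width: 0.0705
grip_force: 0.0
```

Run:
```python
from h import *
p,R,s=pose(); print(p,R.as_matrix().round(3).tolist(),s["joints"],s["gripper_width"])
f=grab("wrist"); cv2.imwrite("pics/w1.png",f["frame"]); np.savez("w1.npz",**{k:f[k] for k in f}); print(-f["R"].T@f["t"],f["R"][2],f["fx"])
```

```text
[ 0.44695354 -0.37585666  0.20262578] [[-0.136, 0.991, 0.0], [0.991, 0.136, -0.0], [-0.0, -0.0, -1.0]] [ 0.91160483  0.37911082 -0.40641111  1.77805185  0.17283274  1.01935013
  0.57691711] 0.07048493669197047
[ 0.43796602 -0.30661516  0.36520678] [ 0.03484088 -0.25515    -0.96627356] 368.4832368940547
```

View pics/w1.png

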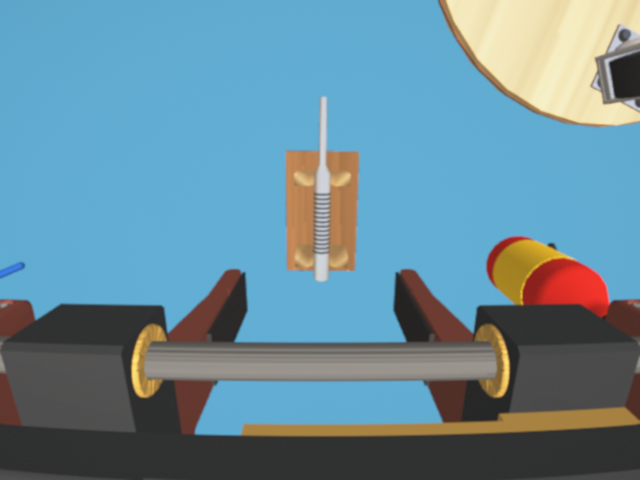

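The wrist view shows the punch from its tip at (323.5,97) to its tail at (321.5,280), between the uprights at rows 178 and 257. The red bottle is at (545,280), off to the side.

Run:
```python
from h import *
f=dict(np.load("w1.npz")); im=f["frame"]; hsv=cv2.cvtColor(im,cv2.COLOR_BGR2HSV)
m=cv2.inRange(hsv,(0,0,110),(180,45,255)); m[:90]=0;m[290:]=0;m[:,:300]=0;m[:,345:]=0
rows=[(np.mean(np.nonzero(r)[0]),v) for v,r in enumerate(m) if r.sum()>255*3]
print(rows[0],rows[-1])
P=np.array([onz(f,u+.0,v,.045) for u,v in rows]); vx,vy,x0,y0=cv2.fitLine(P[:,:2].astype(np.float32),cv2.DIST_HUBER,0,.01,.01).ravel()
print("yaw",np.degrees(np.arctan2(vy,vx)),P[0],P[-1],"len",np.linalg.norm(P[0]-P[-1]))
d=np.array([vx,vy]); d*=np.sign(d[1]); print("origin from tip",P[0][:2]-.105*d,"from tail",P[-1][:2]+.055*d)
plan([*(P[0][:2]-.105*d+P[-1][:2]+.055*d)/2,.026],np.degrees(np.arctan2(*d[::-1])),5,.2)
```

```text
(np.float64(323.0), 97) (np.float64(320.5), 280)
yaw -82.87438 [ 0.4357783  -0.27293173  0.045     ] [ 0.45562568 -0.43253792  0.045     ] len 0.16083549448735754
origin from tip [ 0.44880303 -0.37712077] from tail [ 0.44880321 -0.37796271]
-1.7 -1.2 35.3 0.05 -0.03 0.33 0.2; -1.7 -1.2 35.3 0.05 -0.03 0.33 0.2; -1.6 -1.1 35.3 0.05 -0.03 0.33 0.2; -1.6 -1.1 35.3 0.05 -0.03 0.33 0.2; -1.6 -1.0 35.3 0.05 -0.03 0.33 0.2
```

```bash
python3 -c "
from h import *
p,R,s=pose();print(p,R.as_euler('ZYX',degrees=True),s['time_s'],s['qd'].round(3))"
```

```text
[ 0.45280941 -0.36896343  0.20263462] [ 9.87816029e+01 -1.66391916e-01  1.79767930e+02] 1.25 [ 0.014 -0.013  0.013  0.007 -0.048  0.002 -0.11 ]
```

>>> {"fn": "arm_command", "kwargs": {"rows": "0 0 0 0 0 0 0.2; 0 0 0 0 0 0 0.2; 0 0 0 0 0 0 0.2"}}

```text
time_s: 1.55
position: [0.4448, -0.3785, 0.2026]
eef_rot: [-0.0, 0.661, 0.751, -0.0]
force: [0.7, 0.4, 0.0]
gripper_width: 0.0702
grip_force: 0.0
```

```bash
python3 -c "
from h import *
p,R,s=pose();print(p,R.as_euler('ZYX',degrees=True),s['qd'].round(3))
plan([.4488,-.3775,.026],97.1,5,.2)"
```

```text
[ 0.44482577 -0.37848462  0.20255962] [ 9.73188971e+01  2.78263459e-02 -1.79953253e+02] [ 0.005 -0.    -0.001 -0.001 -0.002  0.001  0.002]
0.1 0.8 35.3 -0.01 0.01 0.04 0.2; 0.1 0.8 35.3 -0.01 0.01 0.04 0.2; 0.1 0.8 35.3 -0.01 0.01 0.04 0.2; 0.1 0.8 35.3 -0.01 0.01 0.04 0.2; 0.1 0.8 35.3 -0.01 0.01 0.04 0.2
```

>>> {"fn": "arm_command", "kwargs": {"rows": "0.5 2 40 0 0 0 0.2; 0 2 40 0 0 0 0.2; 0 0 40 0 0 0 0.2; 0 0 25 0 0 0 0.2; 0 0 15 0 0 0 0.2; 0 0 10 0 0 0 0.2; 0 0 6.5 0 0 0 0.2; 0 0 0 0 0 0 0.2; 0 0 0 0 0 0 0.2"}}

```text
time_s: 2.45
position: [0.4506, -0.3765, 0.0272]
eef_rot: [0.001, 0.659, 0.752, 0.0]
force: [-0.3, -0.2, 1.3]
gripper_width: 0.0704
grip_force: 0.0
```

>>> {"fn": "arm_command", "kwargs": {"rows": "0 0 0 0 0 0 0.6; 0 0 0 0 0 0 0.8; 0 0 0 0 0 0 1; 0 0 0 0 0 0 1; 0 0 0 0 0 0 1; 0 0 0 0 0 0 1; 0 0 0 0 0 0 1", "squeeze": 50}}

```text
time_s: 3.15
position: [0.45, -0.376, 0.0261]
eef_rot: [-0.0, 0.659, 0.752, 0.0]
force: [0.1, 0.1, 0.1]
gripper_width: 0.018
grip_force: 0.0
```

>>> {"fn": "arm_command", "kwargs": {"rows": "0 0 0 0 0 0 1; 0 0 0 0 0 0 1; 0 0 0 0 0 0 1; 0 0 0 0 0 0 1"}}

```text
time_s: 3.55
position: [0.4483, -0.3762, 0.0259]
eef_rot: [-0.001, 0.66, 0.752, -0.001]
force: [-5.4, 0.6, 3.6]
gripper_width: 0.0126
grip_force: 50.0
```

```bash
python3 -c "
from h import *
p,R,s=pose();print(p,R.as_euler('ZYX',degrees=True),s['grip_force'],s['gripper_width'])
y=np.radians(77.6);d=np.array([np.cos(y),np.sin(y)]);print(d)
h=np.array([.529,-.049])-.021*d; print(h)
"
```

```text
[ 0.44833309 -0.37621923  0.02589952] [ 9.74592596e+01 -3.89309707e-02 -1.79845727e+02] 49.99710828065872 0.012624309746176888
[0.21473533 0.97667228]
[ 0.52449056 -0.06951012]
```

>>> {"fn": "arm_command", "kwargs": {"rows": "0 0 -5 0 0 0 1; 0 0 -10 0 0 0 1; 0 0 -15 0 0 0 1; 0 0 -20 0 0 0 1; 0 0 -20 0 0 0 1; 0 0 -10 0 0 0 1; 0 0 0 0 0 0 1; 0 0 0 0 0 0 1"}}

```text
time_s: 4.35
position: [0.4499, -0.376, 0.1062]
eef_rot: [0.0, 0.659, 0.752, -0.0]
force: [-0.1, -0.3, -1.1]
gripper_width: 0.0129
grip_force: 50.0
```

```bash
python3 -c "
from h import *
p,R,s=pose();print(p,R.as_euler('ZYX',degrees=True),s['grip_force'],s['gripper_width'])
plan([.4945,-.2063,.090],77.6,8,1)"
```

```text
[ 0.44992077 -0.37596326  0.1061553 ] [9.75116561e+01 1.27392723e-02 1.79991088e+02] 49.99557763338089 0.012899256791425721
20.3 8.3 2.0 0.00 0.00 2.49 1; 20.6 7.4 2.0 0.00 0.00 2.49 1; 20.9 6.5 2.0 0.00 0.00 2.49 1; 21.2 5.6 2.0 0.00 0.00 2.49 1; 21.4 4.7 2.0 0.00 0.00 2.49 1; 21.6 3.7 2.0 0.00 0.00 2.49 1; 21.8 2.8 2.0 0.00 0.00 2.49 1; 21.9 1.8 2.0 0.00 0.00 2.49 1
```

>>> {"fn": "arm_command", "kwargs": {"rows": "20.3 8.3 2 0 0 2.5 1; 20.6 7.4 2 0 0 2.5 1; 21 6.5 2 0 0 2.5 1; 21.2 5.6 2 0 0 2.5 1; 21.4 4.7 2 0 0 2.5 1; 21.6 3.7 2 0 0 2.5 1; 21.8 2.8 2 0 0 2.5 1; 21.9 1.8 2 0 0 2.5 1; 0 0 0 0 0 0 1; 0 0 0 0 0 0 1"}}

```text
time_s: 5.35
position: [0.4942, -0.2061, 0.0894]
eef_rot: [-0.001, 0.779, 0.627, -0.001]
force: [0.5, -0.4, -1.4]
gripper_width: 0.0131
grip_force: 50.0
```

>>> {"fn": "arm_command", "kwargs": {"rows": "0 0 10 0 0 0 1; 0 0 10 0 0 0 1; 0 0 6 0 0 0 1; 0 0 0 0 0 0 1; 0 0 0 0 0 0 1"}}

```text
time_s: 5.85
position: [0.4945, -0.2065, 0.0638]
eef_rot: [-0.0, 0.78, 0.626, -0.0]
force: [-0.0, -0.5, -1.0]
gripper_width: 0.0127
grip_force: 50.0
```

Run:
```python
from h import *
p,R,s=pose();print(p,R.as_euler('ZYX',degrees=True),s['grip_force'],s['qd'].round(3))
g=grab("scene");w=grab("wrist")
np.savez("s2.npz",**g);np.savez("w2.npz",**w)
y=np.radians(77.6);d=np.array([np.cos(y),np.sin(y),0])
for n,P in dict(hole=[.5245,-.0695,.083],tip=np.r_[p[:2],.083]+.105*d).items(): print(n,P,proj(g,P),proj(w,P))
u,v=map(int,proj(g,[.5245,-.0695,.083]))
a=cv2.resize(g["frame"][v-35:v+35,u-45:u+35],(480,420),interpolation=cv2.INTER_CUBIC)
print("crop org",u-45,v-35,"x6")
u,v=map(int,proj(w,[.52,-.08,.083])); u0=max(0,min(u-80,480));v0=max(0,v-70)
b=cv2.resize(w["frame"][v0:v0+210,u0:u0+160],(320,420)); print("wcrop",u0,v0,"x2")
cv2.imwrite("pics/h2.png",np.hstack([a,b]))
```

```text
[ 0.49447507 -0.20648219  0.06382104] [ 7.74882958e+01 -7.29812422e-03 -1.79963876e+02] 49.99568223953247 [-0.002 -0.011 -0.006 -0.007 -0.     0.    -0.001]
hole [0.5245, -0.0695, 0.083] (np.float64(298.5780086271393), np.float64(268.93515743628427)) (np.float64(316.40937230896395), np.float64(-66.95520587904417))
tip [ 0.51702228 -0.1039316   0.083     ] (np.float64(287.1594665426813), np.float64(276.5629589104254)) (np.float64(317.0405996841979), np.float64(39.85564464520792))
crop org 253 233 x6
wcrop 230 0 x2
```

View pics/h2.png

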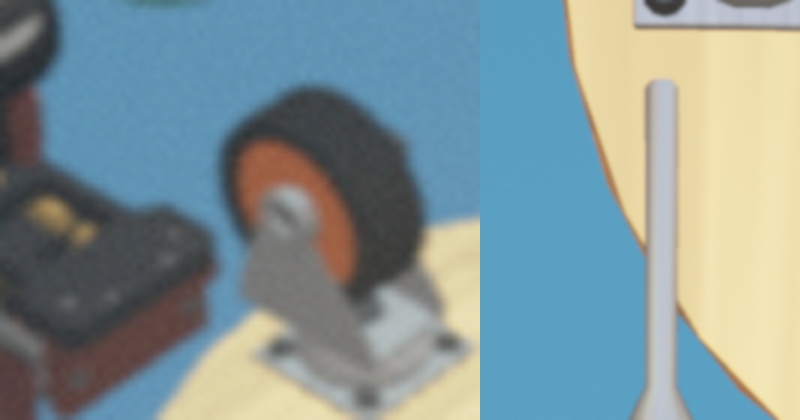

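The scene crop shows the axle hole at about pixel (300.7,268.5), with the tip hidden by the gripper. The wrist crop shows the tip at (321,40) and the castor still out of view ahead, so I'll go up and over it for a closer look.

>>> {"fn": "arm_command", "kwargs": {"rows": "0 0 -30 0 0 0 1; 0 0 -35 0 0 0 1; 0 0 -35 0 0 0 1; 20 0 0 0 0 0 1; 30 0 0 0 0 0 1; 30 0 0 0 0 0 1; 15 0 0 0 0 0 1; 0 0 0 0 0 0 1; 0 0 0 0 0 0 1; 0 0 0 0 0 0 1"}}

```text
time_s: 6.95
position: [0.5149, -0.1151, 0.1642]
eef_rot: [0.0, 0.78, 0.625, -0.0]
force: [0.3, -0.3, -0.9]
gripper_width: 0.0127
grip_force: 50.0
```

Run:
```python
from h import *
g=dict(np.load("s2.npz")); print("scene hole",onz(g,300.7,268.5,.083))
def axis(w,z,r0,r1,c0,c1):
    hsv=cv2.cvtColor(w["frame"],cv2.COLOR_BGR2HSV); m=cv2.inRange(hsv,(0,0,110),(180,60,255)); P=[]
    for v in range(r0,r1):
        c=np.nonzero(m[v,c0:c1])[0]
        if len(c)>3: P.append(onz(w,c.mean()+c0,v,z)[:2])
    P=np.array(P); vx,vy,x,y=cv2.fitLine(P.astype(np.float32),cv2.DIST_HUBER,0,.01,.01).ravel()
    a=np.degrees(np.arctan2(vy,vx))%180; print("punch",a,len(P),P[0],P[-1]); return P
w=dict(np.load("w2.npz"));P=axis(w,.083,42,180,300,345)
p=np.array([.4945,-.2065]);a=np.radians(77.49);n=np.array([np.sin(a),-np.cos(a)]);print("offset tool y mm",((P-p)@n)[[0,70,-1]]*1e3)
p,R,s=pose();print(p,R.as_euler('ZYX',degrees=True),s['qd'].round(3))
w=grab("wrist");np.savez("w3.npz",**w);cv2.imwrite("pics/w3.png",w["frame"])
for P in ([.529,-.049,.12],[*(p[:2]+.105*np.array([np.cos(a),np.sin(a)])),p[2]+.019]): print(proj(w,P))
```

```text
scene hole [ 0.52774199 -0.0659545   0.083     ]
punch 77.58265 138 [ 0.51807937 -0.10491164] [ 0.50718487 -0.15306912]
offset tool y mm [1.01449505 0.64684947 0.81004295]
[ 0.51490573 -0.11514408  0.16417413] [ 7.73976830e+01  4.56025129e-02 -1.79997869e+02] [ 0.004  0.002 -0.    -0.001 -0.002 -0.003 -0.003]
(np.float64(317.6784752266422), np.float64(143.2674339723523))
(np.float64(317.8474163539209), np.float64(39.52523427566092))
```

View pics/w3.png

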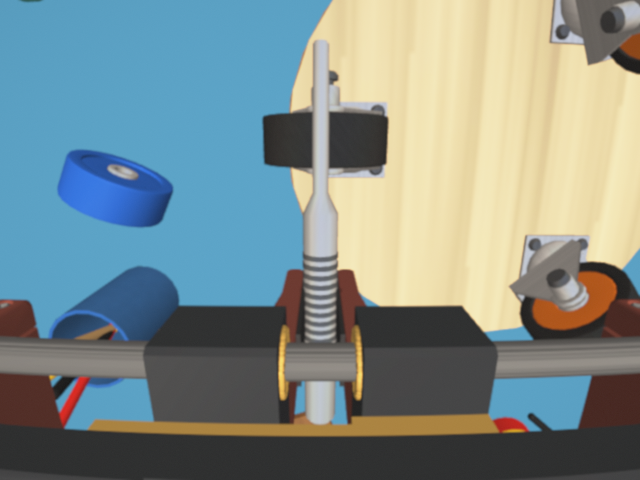

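The wrist view from above shows the castor wheel across columns 264–387, rows 110–175, the boss and pin head at about (332,80), and the punch axis at column 321 with its tip at (321,41). A blue wheel and the pencil pot are on the left, clear of the path.

Run:
```python
from h import *
w=dict(np.load("w3.npz")); im=w["frame"]; p=np.array([.5149,-.1151]); a=np.radians(77.4); d=np.array([np.cos(a),np.sin(a)]); n=np.array([np.sin(a),-np.cos(a)])
hsv=cv2.cvtColor(im,cv2.COLOR_BGR2HSV)
m=cv2.inRange(im,(0,0,0),(75,75,75)); m[:95]=0;m[190:]=0;m[:,:250]=0;m[:,400:]=0
# lateral centre: bisector of tangent rays per row, in plane across tool y
L=[]
for v in range(125,158):
    c=np.nonzero(m[v])[0]; o,r1=ray(w,c.min()-.5,v); _,r2=ray(w,c.max()+.5,v); b=r1+r2; q=o+b*(.083-o[2])/b[2]; L.append([*((q[:2]-p)@np.c_[n,d]),c.min(),c.max()])
L=np.array(L); print("wheel lateral mm",np.median(L[:,0])*1e3,L[::8,0]*1e3,L[::8,2:],"halfspan")
# tread front edge (lower) line: yaw
E=[];F=[]
for u in list(range(285,306))+list(range(340,370)):
    c=np.nonzero(m[:,u])[0]; E.append((u,c.max())); F.append((u,c.min()))
for nm,e in(("low",E),("up",F)):
    # edges at z on the top arc: use z=.115 nominal
    P=np.array([onz(w,u,v,.115)[:2] for u,v in e]); vx,vy,*_=cv2.fitLine(P.astype(np.float32),cv2.DIST_HUBER,0,.01,.01).ravel(); print(nm,np.degrees(np.arctan2(vy,vx)),((P-p)@d).mean(),e[0],e[-1])
P=[]
for v in range(45,100):
    c=np.nonzero(cv2.inRange(hsv[v:v+1,305:330],(0,0,110),(180,60,255))[0])[0]; 
    if v<70: P.append(onz(w,c.mean()+305,v,.183)[:2])
P=np.array(P);print("punch lateral",((P-p)@n)[[0,10,-1]]*1e3,"tip along",(onz(w,321,41,.186)[:2]-p)@d)
print("head",((onz(w,333,76,.086)[:2]-p)@np.c_[n,d]))
```

```text
wheel lateral mm 3.750936239888988 [3.74451267 3.75485321 3.45154484 3.46114097 3.79005772] [[264. 386.]
 [264. 386.]
 [264. 385.]
 [264. 385.]
 [265. 385.]] halfspan
low -12.683804 0.05483731311929601 (285, np.int64(165)) (369, np.int64(166))
up -12.742935 0.08359292362197437 (285, np.int64(114)) (369, np.int64(114))
punch lateral [0.24156198 0.80076416 0.7987756 ] tip along 0.10378183004469477
head [0.00860911 0.10761221]
```

>>> {"fn": "arm_command", "kwargs": {"rows": "-25 0 0 0 0 0 1; -30 2.8 0 0 0 0 1; -30 0 0 0 0 0 1; 0 0 15 0 0 0 1; 0 0 30 0 0 0 1; 0 0 35 0 0 0 1; 0 0 20 0 0 0 1; 0 0 0 0 0 0 1; 0 0 0 0 0 0 1; 0 0 0 0 0 0 1"}}

```text
time_s: 8.0
position: [0.5006, -0.1978, 0.0655]
eef_rot: [0.001, 0.78, 0.626, 0.001]
force: [0.4, 0.6, -0.7]
gripper_width: 0.0131
grip_force: 50.0
```

Run:
```python
from h import *
p,R,s=pose();print(p,R.as_euler('ZYX',degrees=True),s['force'],s['qd'].round(3))
a=np.radians(77.4); d=np.array([np.cos(a),np.sin(a)]); n=np.array([np.sin(a),-np.cos(a)])
q=np.array([.5149,-.1151]); print("along,lat rel",(p[:2]-q)@d,(p[:2]-q)@n)
```

```text
[ 0.50059557 -0.19783963  0.06551148] [7.74679873e+01 1.96949397e-02 1.79864316e+02] [ 0.37978001  0.55176728 -0.65129987] [-0.003 -0.008 -0.003  0.001  0.003 -0.004 -0.003]
along,lat rel -0.08386741023864197 0.004089163656268302
```

>>> {"fn": "arm_command", "kwargs": {"rows": "0 0 0 0 0 0 1; 0 0 0 0 0 0 1; 0 0 0 0 0 0 1"}}

```text
time_s: 8.3
position: [0.4999, -0.1973, 0.0648]
eef_rot: [0.001, 0.78, 0.626, 0.0]
force: [1.1, 0.2, -1.2]
gripper_width: 0.0127
grip_force: 50.0
```

```bash
cat > st.py <<'E'
from h import *
p,R,s=pose();print(p.round(4),R.as_euler('ZYX',degrees=True).round(2),s['force'].round(1),s['grip_force'],s['gripper_width'],s['time_s'])
a=np.radians(77.4); d=np.array([np.cos(a),np.sin(a)]); n=np.array([np.sin(a),-np.cos(a)])
q=np.array([.5149,-.1151]); print("along,lat rel",(p[:2]-q)@d,(p[:2]-q)@n)
E
python3 st.py
```

```text
[ 0.4999 -0.1973  0.0648] [7.7510e+01 2.0000e-02 1.7994e+02] [ 1.1  0.2 -1.2] 49.99557048082352 0.012690465722437852 8.3
along,lat rel -0.08349587086741943 0.003343548867691293
```

>>> {"fn": "arm_command", "kwargs": {"rows": "8 0 0.4 0 0 0 1; 8 0 0 0 0 0 1; 5 0 0 0 0 0 1; 3 0 0 0 0 0 1; 2 0 0 0 0 0 1; 2 0 0 0 0 0 1; 0 0 0 0 0 0 1", "squeeze": 60}}

```text
time_s: 9.0
position: [0.5057, -0.1697, 0.0637]
eef_rot: [-0.0, 0.78, 0.626, -0.0]
force: [-0.2, -0.7, -1.3]
gripper_width: 0.0127
grip_force: 60.0
```

>>> {"fn": "arm_command", "kwargs": {"rows": "2 0 0 0 0 0 1; 2 0 0 0 0 0 1; 2 0 0 0 0 0 1; 0 0 0 0 0 0 1"}}

```text
time_s: 9.4
position: [0.5061, -0.1668, 0.0637]
eef_rot: [0.001, 0.781, 0.625, -0.001]
force: [-2.1, -6.5, -0.6]
gripper_width: 0.0129
grip_force: 60.0
```

```bash
python3 st.py
```

```text
[ 0.5061 -0.1668  0.0637] [  77.37    0.18 -179.97] [-2.1 -6.5 -0.6] 59.99535799026489 0.012905695770555326 9.4
along,lat rel -0.05241099592488871 0.002678596437899744
```

>>> {"fn": "arm_command", "kwargs": {"rows": "2 0 0 0 0 0 1; 2 0 0 0 0 0 1; 2 0 0 0 0 0 1; 2 0 0 0 0 0 1; 0 0 0 0 0 0 1"}}

```text
time_s: 9.9
position: [0.5074, -0.1603, 0.0637]
eef_rot: [0.001, 0.781, 0.625, -0.002]
force: [-2.7, -9.3, -0.1]
gripper_width: 0.0126
grip_force: 60.0
```

```bash
python3 st.py
```

```text
[ 0.5074 -0.1603  0.0637] [  77.3     0.26 -179.95] [-2.7 -9.3 -0.1] 59.995633363723755 0.01255532866245804 9.9
along,lat rel -0.04574640796129951 0.002521042849332334
```

>>> {"fn": "arm_command", "kwargs": {"rows": "3 0 0 0 0 0 1; 3 0 0 0 0 0 1; 3 0 0 0 0 0 1; 3 0 0 0 0 0 1; 3 0 0 0 0 0 1; 3 0 0 0 0 0 1; 3 0 0 0 0 0 1; 3 0 0 0 0 0 1; 0 0 0 0 0 0 1"}}

```text
time_s: 10.8
position: [0.5127, -0.1367, 0.0637]
eef_rot: [0.001, 0.781, 0.625, -0.002]
force: [-1.2, -9.7, -1.3]
gripper_width: 0.0123
grip_force: 60.0
```

```bash
python3 st.py
```

```text
[ 0.5127 -0.1367  0.0637] [  77.31    0.26 -179.95] [-1.2 -9.7 -1.3] 59.99557622009888 0.01232106528130047 10.8
along,lat rel -0.021597731703734472 0.0025481767524877627
```

>>> {"fn": "arm_command", "kwargs": {"rows": "2 0 0 0 0 0 1; 2 0 0 0 0 0 1; 2 0 0 0 0 0 1; 2 0 0 0 0 0 1; 0 0 0 0 0 0 1; 0 0 0 0 0 0 1"}}

```text
time_s: 11.4
position: [0.5144, -0.1288, 0.0636]
eef_rot: [0.001, 0.781, 0.625, -0.002]
force: [-1.5, -9.6, -0.3]
gripper_width: 0.0126
grip_force: 60.0
```

```bash
cat > pin.py <<'E'
import sys
exec(open("st.py").read())
w=grab("wrist");g=grab("scene"); np.savez("w4.npz",**w);np.savez("s4.npz",**g)
# pin head position in the wrist/top view
t=grab("top");np.savez("t4.npz",**t)
c0=np.array([.5149,-.1151])+d*.0692+n*.003
for k in(.021+.012,.033+.036,.033+.046): print(k,proj(w,[*(c0+d*k),.083]),proj(t,[*(c0+d*k),.083]))
a1=cv2.resize(t["frame"][200:260,310:370],(420,420),interpolation=cv2.INTER_CUBIC)
b=cv2.resize(w["frame"][0:210,230:420],(380,420))
cv2.imwrite("pics/p4.png",np.hstack([a1,b]))
E
python3 pin.py
```

```text
[ 0.5144 -0.1288  0.0636] [  77.32    0.24 -179.95] [-1.5 -9.6 -0.3] 59.99529372988036 0.01259450568116275 11.4
along,lat rel -0.013439933535580002 0.0025357204433838717
0.033 (np.float64(319.0761648795198), np.float64(7.154399249472931)) (np.float64(335.0659568085314), np.float64(225.28990407729003))
0.069 (np.float64(318.81653274350833), np.float64(-104.1565562808205)) (np.float64(322.2598047835988), np.float64(222.34716956927866))
0.079 (np.float64(318.74617273628076), np.float64(-135.06300423488665)) (np.float64(318.70498398434466), np.float64(221.53066562242992))
```

View pics/p4.png

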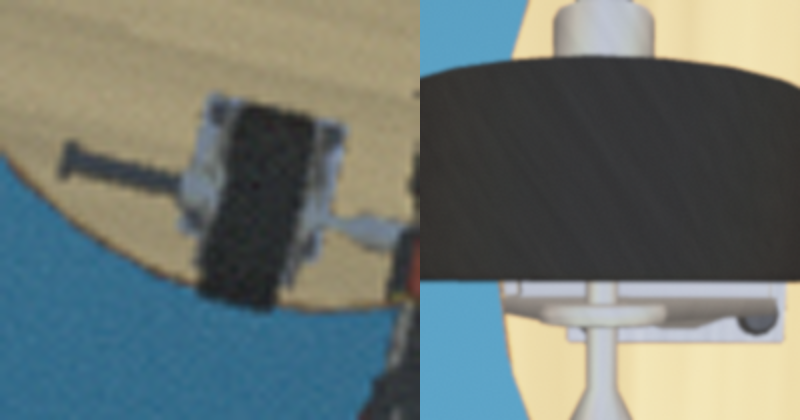

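The top crop shows the pin head standing well out at about (320,223), which corresponds to about 41 mm driven, clear of the wheel. The punch shank runs straight into the hole, so I'll withdraw it now.

>>> {"fn": "arm_command", "kwargs": {"rows": "-8 0 0 0 0 0 1; -15 0 0 0 0 0 1; -20 0 0 0 0 0 1; -20 0 0 0 0 0 1; -20 0 0 0 0 0 1; -10 0 0 0 0 0 1; 0 0 0 0 0 0 1; 0 0 -25 0 0 0 1; 0 0 -25 0 0 0 1; 0 0 0 0 0 0 1"}}

```text
time_s: 12.55
position: [0.4981, -0.215, 0.1167]
eef_rot: [0.002, 0.779, 0.627, 0.002]
force: [0.2, 0.4, -1.1]
gripper_width: 0.0125
grip_force: 60.0
```

```bash
python3 st.py; python3 -c "
from h import *
plan([.4493,-.3764,.106],97.45,9,1)"
```

```text
[ 0.4981 -0.215   0.1167] [ 77.6    0.   179.67] [ 0.2  0.4 -1.1] 59.99530881643295 0.012505046716250454 12.55
along,lat rel -0.1011406358332674 0.005402615258115484
-18.7 -1.5 1.2 0.04 0.01 -2.21 1; -18.6 -2.2 1.2 0.04 0.01 -2.21 1; -18.5 -2.9 1.2 0.04 0.01 -2.21 1; -18.4 -3.6 1.2 0.04 0.01 -2.21 1; -18.2 -4.3 1.2 0.04 0.01 -2.21 1; -18.1 -5.0 1.2 0.04 0.01 -2.21 1; -17.9 -5.7 1.2 0.04 0.01 -2.21 1; -17.6 -6.4 1.2 0.04 0.01 -2.21 1; -17.4 -7.0 1.2 0.04 0.01 -2.21 1
```

>>> {"fn": "arm_command", "kwargs": {"rows": "-18.7 -1.5 1 0 0 -2.2 1; -18.6 -2.2 1 0 0 -2.2 1; -18.5 -2.9 1 0 0 -2.2 1; -18.4 -3.6 1 0 0 -2.2 1; -18.2 -4.3 1 0 0 -2.2 1; -18.1 -5 1 0 0 -2.2 1; -17.9 -5.7 1 0 0 -2.2 1; -17.6 -6.4 1 0 0 -2.2 1; -17.4 -7 1 0 0 -2.2 1; 0 0 0 0 0 0 1"}}

```text
time_s: 13.55
position: [0.4448, -0.3788, 0.1035]
eef_rot: [-0.001, 0.662, 0.75, -0.0]
force: [-0.7, -0.7, -0.9]
gripper_width: 0.0127
grip_force: 60.0
```

>>> {"fn": "arm_command", "kwargs": {"rows": "0 0 0 0 0 0 1; 0 0 0 0 0 0 1; 0 0 0 0 0 0 1"}}

```text
time_s: 13.85
position: [0.4469, -0.3755, 0.1047]
eef_rot: [-0.0, 0.66, 0.751, 0.0]
force: [0.3, 0.4, -1.8]
gripper_width: 0.0128
grip_force: 60.0
```

Run:
```python
from h import *
p,R,s=pose();print(p,R.as_euler('ZYX',degrees=True))
w=grab("wrist");hsv=cv2.cvtColor(w["frame"],cv2.COLOR_BGR2HSV); m=cv2.inRange(hsv,(0,0,110),(180,60,255));P=[]
for v in range(20,180):
    c=np.nonzero(m[v,295:350])[0]
    if 3<len(c)<30: P.append((onz(w,c.mean()+295,v,p[2]+.019)[:2]))
P=np.array(P);vx,vy,*_=cv2.fitLine(P.astype(np.float32),cv2.DIST_HUBER,0,.01,.01).ravel()
d=np.array([vx,vy])*np.sign(vy);print("punch yaw",np.degrees(np.arctan2(d[1],d[0])),"origin",P[0]-.105*d)
plan([.4490,-.3764,.028],97.3,5,1)
```

```text
[ 0.44693681 -0.3755339   0.10472653] [ 9.74062622e+01 -2.94573042e-02  1.79984963e+02]
punch yaw 97.386086 origin [ 0.44763431 -0.37546299]
-0.2 0.4 15.4 0.00 -0.00 0.02 1; -0.2 0.4 15.4 0.00 -0.00 0.02 1; -0.2 0.4 15.4 0.00 -0.00 0.02 1; -0.2 0.4 15.4 0.00 -0.00 0.02 1; -0.2 0.4 15.4 0.00 -0.00 0.02 1
```

>>> {"fn": "arm_command", "kwargs": {"rows": "-0.5 2 20 0 0 0 1; 0 0 20 0 0 0 1; 0 0 15 0 0 0 1; 0 0 10 0 0 0 1; 0 0 6 0 0 0 1; 0 0 4 0 0 0 1; 0 0 2 0 0 0 1; 0 0 0 0 0 0 1; 0 0 0 0 0 0 1"}}

```text
time_s: 14.8
position: [0.4486, -0.3775, 0.0283]
eef_rot: [0.0, 0.661, 0.751, 0.0]
force: [-0.5, 0.0, -0.5]
gripper_width: 0.0127
grip_force: 60.0
```

```bash
python3 st.py
```

```text
[ 0.4486 -0.3775  0.0283] [9.7310e+01 4.0000e-02 1.7996e+02] [-0.5  0.  -0.5] 59.99555826187134 0.012655755818513326 14.8
along,lat rel -0.27057845760149474 -0.007483197394305448
```

No contact yet, so I'll go down a little further to seat the punch, then release.

>>> {"fn": "arm_command", "kwargs": {"rows": "0 0 1 0 0 0 1; 0 0 1 0 0 0 1; 0 0 0.5 0 0 0 1; 0 0 0 0 0 0 1; 0 0 0 0 0 0 1"}}

```text
time_s: 15.3
position: [0.4484, -0.3775, 0.0259]
eef_rot: [0.0, 0.661, 0.751, -0.0]
force: [-1.6, 1.5, 5.0]
gripper_width: 0.0129
grip_force: 60.0
```

>>> {"fn": "arm_command", "kwargs": {"rows": "0 0 0 0 0 0 0.83; 0 0 0 0 0 0 0.8; 0 0 0 0 0 0 0.7; 0 0 0 0 0 0 0.5; 0 0 0 0 0 0 0.4; 0 0 0 0 0 0 0.3; 0 0 0 0 0 0 0.3"}}

```text
time_s: 16.0
position: [0.4483, -0.3773, 0.0252]
eef_rot: [0.0, 0.661, 0.751, 0.0]
force: [0.4, 0.1, 0.8]
gripper_width: 0.054
grip_force: 0.0
```

>>> {"fn": "arm_command", "kwargs": {"rows": "0 0 -10 0 0 0 0.3; 0 0 -20 0 0 0 0.3; 0 0 -30 0 0 0 0.3; 0 0 -40 0 0 0 0.3; 0 0 -45 0 0 0 0.3; 0 0 -40 0 0 0 0.3; 0 0 0 0 0 0 0.3; 0 0 0 0 0 0 0.3; 0 0 0 0 0 0 0.3"}}

```text
time_s: 16.9
position: [0.4474, -0.3768, 0.2093]
eef_rot: [-0.001, 0.661, 0.751, -0.0]
force: [-0.6, -0.6, -0.1]
gripper_width: 0.0617
grip_force: 0.0
```

Run:
```python
from h import *
p,R,s=pose();print(p,R.as_euler('ZYX',degrees=True))
f=grab("wrist");g=grab("scene")
cv2.imwrite("pics/r5.png",np.hstack([f["frame"][60:360,200:500],cv2.resize(g["frame"][310:410,135:235],(300,300),interpolation=cv2.INTER_CUBIC)]))
hsv=cv2.cvtColor(f["frame"],cv2.COLOR_BGR2HSV); m=cv2.inRange(hsv,(0,0,110),(180,45,255)); m[:60]=0;m[300:]=0;m[:,:295]=0;m[:,350:]=0
P=np.array([onz(f,np.mean(np.nonzero(r)[0]),v,.045) for v,r in enumerate(m) if r.sum()>255*3])
d=(P[10]-P[-10]);d/=np.linalg.norm(d);print(P[0],P[-1],np.linalg.norm(P[0]-P[-1]),np.degrees(np.arctan2(d[1],d[0])),"orig",P[0]-.105*d,P[-1]+.055*d)
n=np.array([.9763,-.2164]);dd=np.array([.2181,.9759]);c=np.array([.5149,-.1151])+dd*.0692+n*.003;print("wheel c",c)
plan([*c,.20],167.4,12,.3)
```

```text
[ 0.44738795 -0.37682691  0.20925569] [ 9.73094996e+01 -7.32097942e-02 -1.79913684e+02]
[ 0.43583499 -0.27464095  0.045     ] [ 0.45584073 -0.43388101  0.045     ] 0.16049183193200964 97.14180005367311 orig [ 0.44888916 -0.37882631  0.045     ] [ 0.44900283 -0.37930773  0.045     ]
wheel c [ 0.53292142 -0.04821692]
26.2 10.6 0.8 -0.00 -0.02 -5.84 0.3; 25.0 13.2 0.8 -0.00 -0.02 -5.84 0.3; 23.6 15.7 0.7 -0.00 -0.02 -5.84 0.3; 21.8 18.0 0.7 -0.00 -0.02 -5.84 0.3; 19.9 20.1 0.7 -0.00 -0.02 -5.84 0.3; 17.8 22.0 0.7 -0.00 -0.02 -5.84 0.3; 15.4 23.7 0.7 -0.00 -0.02 -5.84 0.3; 12.9 25.2 0.7 -0.00 -0.02 -5.84 0.3; 10.3 26.3 0.7 -0.00 -0.02 -5.84 0.3; 7.6 27.3 0.7 -0.00 -0.02 -5.84 0.3; 4.8 27.9 0.7 -0.00 -0.02 -5.84 0.3; 1.9 28.2 0.7 -0.00 -0.02 -5.84 0.3
```

View pics/r5.png

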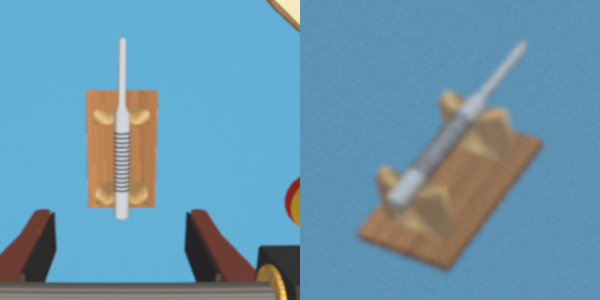

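The punch lies in both notches, at wrist-crop (122,38) to (122,218), within 2 mm of its start. Now to the wheel.

>>> {"fn": "arm_command", "kwargs": {"rows": "26.2 10.6 1 0 0 -5.8 0.3; 25 13.2 1 0 0 -5.8 0.3; 23.6 15.7 1 0 0 -5.8 0.3; 21.8 18 1 0 0 -5.8 0.3; 20 20 1 0 0 -5.8 0.3; 17.8 22 1 0 0 -5.8 0.3; 15.4 23.7 1 0 0 -5.8 0.3; 13 25.2 1 0 0 -5.8 0.3; 10.3 26.3 1 0 0 -5.8 0.3; 7.6 27.3 1 0 0 -5.8 0.3"}}

```text
time_s: 18.0
position: [0.5199, -0.1025, 0.1991]
eef_rot: [-0.001, 0.212, 0.977, 0.0]
force: [0.9, -1.0, 0.1]
gripper_width: 0.0615
grip_force: 0.0
```

>>> {"fn": "arm_command", "kwargs": {"rows": "4.8 28 0 0 0 -5.8 0.3; 2 28 0 0 0 -5.8 0.3; 0 0 0 0 0 0 0.3; 0 0 0 0 0 0 0.3; 0 0 0 0 0 0 0.3; 0 0 0 0 0 0 0.3"}}

```text
time_s: 18.6
position: [0.5345, -0.0506, 0.1998]
eef_rot: [-0.0, 0.115, 0.993, -0.0]
force: [0.0, -0.8, 0.2]
gripper_width: 0.0613
grip_force: 0.0
```

Run:
```python
from h import *
p,R,s=pose();print(p,R.as_euler('ZYX',degrees=True),s["joints"].round(2))
w=grab("wrist"); im=w["frame"]; cv2.imwrite("pics/w6.png",im)
m=cv2.inRange(im,(0,0,0),(75,75,75)); c=np.array(proj(w,[.533,-.048,.11])); print(c,proj(w,[.533,-.048,.12]))
plan([.5325,-.0482,.13],167.4,5,.3)
```

```text
[ 0.53450703 -0.05058697  0.19983327] [ 1.66751342e+02 -4.27315092e-02 -1.79960893e+02] [ 0.61  0.38 -0.78  1.87  0.31  1.02  1.04]
[323.39628654 236.90655055] (np.float64(323.5032680073005), np.float64(240.67061299415195))
0.5 0.3 14.0 -0.01 -0.01 -0.13 0.3; 0.5 0.3 14.0 -0.01 -0.01 -0.13 0.3; 0.5 0.3 14.0 -0.01 -0.01 -0.13 0.3; 0.5 0.3 14.0 -0.01 -0.01 -0.13 0.3; 0.5 0.3 14.0 -0.01 -0.01 -0.13 0.3
```

View pics/w6.png

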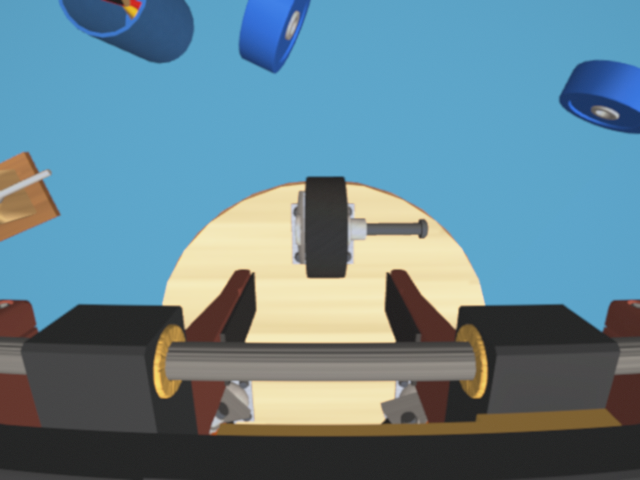

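The wheel is at columns 305–348, rows 177–277, squarely between the open fingers, with the drawn pin hanging at (395,229). Going down on it.

>>> {"fn": "arm_command", "kwargs": {"rows": "1.5 2 20 0 0 -0.6 0.3; 1 1.5 25 0 0 0 0.3; 0 0 20 0 0 0 0.3; 0 0 12 0 0 0 0.3; 0 0 8 0 0 0 0.3; 0 0 6 0 0 0 0.3; 0 0 0 0 0 0 0.3; 0 0 0 0 0 0 0.3; 0 0 0 0 0 0 0.3"}}

```text
time_s: 19.55
position: [0.5338, -0.0451, 0.11]
eef_rot: [0.001, 0.109, 0.994, -0.0]
force: [0.7, 0.3, -0.0]
gripper_width: 0.0613
grip_force: 0.0
```

```bash
python3 st.py
```

```text
[ 0.5338 -0.0451  0.11  ] [1.6750e+02 7.0000e-02 1.7999e+02] [ 0.7  0.3 -0. ] 0.0 0.06132976494748071 19.55
along,lat rel 0.07239995652550334 0.003177589260970438
```

>>> {"fn": "arm_command", "kwargs": {"rows": "0 -1 5 0 0 0 0.3; 0 0 4 0 0 0 0.3; 0 0 1 0 0 0 0.3; 0 0 0 0 0 0 0.4; 0 0 0 0 0 0 0.5; 0 0 0 0 0 0 0.6; 0 0 0 0 0 0 0.7; 0 0 0 0 0 0 0.8; 0 0 0 0 0 0 0.9; 0 0 0 0 0 0 1", "squeeze": 40}}

```text
time_s: 20.55
position: [0.5331, -0.0461, 0.0993]
eef_rot: [0.0, 0.109, 0.994, -0.0]
force: [0.4, -0.3, 0.2]
gripper_width: 0.0298
grip_force: 40.0
```

>>> {"fn": "arm_command", "kwargs": {"rows": "0 0 0 0 0 0 1; 0 0 0 0 0 0 1; 0 0 0 0 0 0 1; 0 0 0 0 0 0 1"}}

```text
time_s: 20.95
position: [0.5331, -0.0461, 0.0993]
eef_rot: [0.0, 0.109, 0.994, -0.0]
force: [0.6, 0.4, 1.1]
gripper_width: 0.0299
grip_force: 40.0
```

```bash
python3 st.py
```

```text
[ 0.5331 -0.0461  0.0993] [ 1.6751e+02  1.0000e-02 -1.8000e+02] [0.6 0.4 1.1] 39.98155999928713 0.0298658284581435 20.95
along,lat rel 0.07126408692476599 0.0027161397717913745
```

>>> {"fn": "arm_command", "kwargs": {"rows": "0 0 -3 0 0 0 1; 0 0 -6 0 0 0 1; 0 0 -10 0 0 0 1; 0 0 -15 0 0 0 1; 0 0 -20 0 0 0 1; 0 0 -25 0 0 0 1; 0 0 -20 0 0 0 1; 0 0 -10 0 0 0 1; 0 0 0 0 0 0 1; 0 0 0 0 0 0 1"}}

```text
time_s: 21.95
position: [0.5327, -0.0463, 0.208]
eef_rot: [-0.0, 0.109, 0.994, -0.0]
force: [0.1, -0.0, -2.0]
gripper_width: 0.0296
grip_force: 40.0
```

```bash
python3 st.py
python3 - <<'E'
from h import *
p,R,s=pose()
w=grab("wrist"); im=w["frame"]; cv2.imwrite("pics/w7.png",im)
plan([.3985,.371,.19],176.9,14,1)
E
```

```text
[ 0.5327 -0.0463  0.208 ] [ 1.6750e+02 -2.0000e-02 -1.7998e+02] [ 0.1 -0.  -2. ] 39.98150210827589 0.029630186225237685 21.95
along,lat rel 0.07100224280117229 0.0023354745498921897
15.8 27.0 1.3 -0.00 -0.01 -0.67 1; 15.5 27.2 1.3 -0.00 -0.01 -0.67 1; 15.1 27.4 1.3 -0.00 -0.01 -0.67 1; 14.8 27.6 1.3 -0.00 -0.01 -0.67 1; 14.5 27.7 1.3 -0.00 -0.01 -0.67 1; 14.2 27.9 1.3 -0.00 -0.01 -0.67 1; 13.8 28.1 1.3 -0.00 -0.01 -0.67 1; 13.5 28.2 1.3 -0.00 -0.01 -0.67 1; 13.2 28.4 1.3 -0.00 -0.01 -0.67 1; 12.9 28.5 1.3 -0.00 -0.01 -0.67 1; 12.5 28.7 1.3 -0.00 -0.01 -0.67 1; 12.2 28.8 1.2 -0.00 -0.01 -0.67 1; 11.8 29.0 1.2 -0.00 -0.01 -0.67 1; 11.5 29.1 1.2 -0.00 -0.01 -0.67 1
```

>>> {"fn": "arm_command", "kwargs": {"rows": "15.8 27 1 0 0 -0.7 1; 15.5 27.2 1 0 0 -0.7 1; 15 27.4 1 0 0 -0.7 1; 14.8 27.6 1 0 0 -0.7 1; 14.5 27.7 1 0 0 -0.7 1; 14 28 1 0 0 -0.7 1; 13.8 28 1 0 0 -0.7 1; 13.5 28 1 0 0 -0.7 1; 13 28.4 1 0 0 -0.7 1; 13 28.5 1 0 0 -0.7 1"}}

```text
time_s: 23.0
position: [0.436, 0.252, 0.1972]
eef_rot: [-0.001, 0.048, 0.999, -0.0]
force: [0.5, -0.1, -1.2]
gripper_width: 0.0298
grip_force: 40.0
```

>>> {"fn": "arm_command", "kwargs": {"rows": "12.5 28.7 1 0 0 -0.7 1; 12 28.8 1 0 0 -0.7 1; 12 29 1 0 0 -0.7 1; 11.5 29 1 0 0 -0.7 1; 0 0 0 0 0 0 1; 0 0 0 0 0 0 1; 0 0 0 0 0 0 1; 0 0 0 0 0 0 1"}}

```text
time_s: 23.8
position: [0.3989, 0.3687, 0.1938]
eef_rot: [-0.0, 0.025, 1.0, -0.001]
force: [0.6, -0.8, -2.1]
gripper_width: 0.0297
grip_force: 40.0
```

```bash
python3 st.py
python3 - <<'E'
from h import *
w=grab("wrist"); im=w["frame"]; cv2.imwrite("pics/w8.png",im)
plan([.3985,.371,.10],176.9,5,1)
E
```

```text
[0.3989 0.3687 0.1938] [ 1.7718e+02 -1.0000e-02 -1.7993e+02] [ 0.6 -0.8 -2.1] 39.981439858675 0.029705636892669213 23.8
along,lat rel 0.446827953522288 -0.21875912821739277
0.1 0.4 18.8 -0.01 0.00 0.06 1; 0.1 0.4 18.8 -0.01 0.00 0.06 1; 0.1 0.4 18.8 -0.01 0.00 0.06 1; 0.1 0.4 18.8 -0.01 0.00 0.06 1; 0.1 0.4 18.8 -0.01 0.00 0.06 1
```

View pics/w8.png

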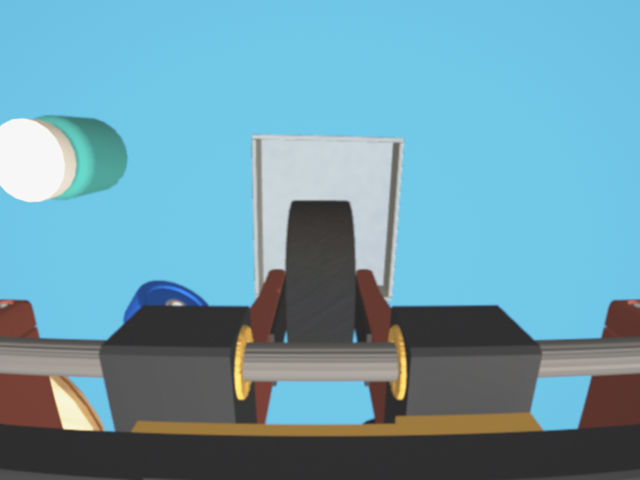

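The wheel is held upright between the fingers over the tray. The tray rim corners are at (253,136), (403,139), (257,297) and (392,297), the jar is at (60,160), and a blue wheel outside the tray is at (165,298).

Run:
```python
from h import *
w=grab("wrist")
Q=np.array([onz(w,*q,.035) for q in((253,136),(403,139),(392,297),(257,297))]);print(Q,Q.mean(0),np.linalg.norm(Q-np.roll(Q,1,0),axis=1))
```

```text
[[0.32399227 0.31526367 0.035     ]
 [0.332693   0.44233153 0.035     ]
 [0.47746584 0.432859   0.035     ]
 [0.47118172 0.30502614 0.035     ]] [0.40133321 0.37387008 0.035     ] [0.14754505 0.1273654  0.14508241 0.12798723]
```

>>> {"fn": "arm_command", "kwargs": {"rows": "-2.5 5 25 0 0 0 1; 0 0 30 0 0 0 1; 0 0 30 0 0 0 1; 0 0 20 0 0 0 1; 0 0 12 0 0 0 1; 0 0 7 0 0 0 1; 0 0 3 0 0 0 1; 0 0 0 0 0 0 1; 0 0 0 0 0 0 1; 0 0 0 0 0 0 1"}}

```text
time_s: 24.9
position: [0.4013, 0.3755, 0.068]
eef_rot: [0.001, 0.024, 1.0, 0.0]
force: [-0.9, 0.2, -0.7]
gripper_width: 0.0297
grip_force: 40.0
```

>>> {"fn": "arm_command", "kwargs": {"rows": "0 0 1 0 0 0 1; 0 0 1 0 0 0 1; 0 0 1 0 0 0 1; 0 0 1 0 0 0 1; 0 0 0 0 0 0 1; 0 0 0 0 0 0 1"}}

```text
time_s: 25.5
position: [0.4009, 0.3751, 0.0633]
eef_rot: [0.0, 0.023, 1.0, -0.0]
force: [0.4, 0.1, 0.7]
gripper_width: 0.0298
grip_force: 40.0
```

>>> {"fn": "arm_command", "kwargs": {"rows": "0 0 0.5 0 0 0 1; 0 0 0.5 0 0 0 1; 0 0 0 0 0 0 1; 0 0 0 0 0 0 1"}}

```text
time_s: 25.9
position: [0.4011, 0.3751, 0.0632]
eef_rot: [0.0, 0.024, 1.0, -0.0]
force: [-1.2, -2.9, 10.3]
gripper_width: 0.0298
grip_force: 40.0
```

>>> {"fn": "arm_command", "kwargs": {"rows": "0 0 0 0 0 0 0.64; 0 0 0 0 0 0 0.62; 0 0 0 0 0 0 0.58; 0 0 0 0 0 0 0.5; 0 0 0 0 0 0 0.4; 0 0 0 0 0 0 0.35; 0 0 0 0 0 0 0.35"}}

```text
time_s: 26.6
position: [0.4009, 0.3751, 0.0622]
eef_rot: [-0.0, 0.023, 1.0, -0.0]
force: [-0.1, 0.6, 0.3]
gripper_width: 0.0567
grip_force: 0.0
```

>>> {"fn": "arm_command", "kwargs": {"rows": "0 0 -8 0 0 0 0.35; 0 0 -15 0 0 0 0.35; 0 0 -25 0 0 0 0.35; 0 0 -30 0 0 0 0.35; 0 0 -30 0 0 0 0.35; 0 0 -30 0 0 0 0.35; 0 0 0 0 0 0 0.35; 0 0 0 0 0 0 0.35; 0 0 0 0 0 0 0.35; 0 0 0 0 0 0 0.35"}}

```text
time_s: 27.6
position: [0.4005, 0.3745, 0.1994]
eef_rot: [-0.001, 0.023, 1.0, -0.001]
force: [-0.3, -0.6, -0.2]
gripper_width: 0.0571
grip_force: 0.0
```

```bash
python3 st.py
python3 - <<'E'
from h import *
w=grab("wrist");g=grab("scene");t=grab("top")
cr=lambda a:cv2.resize(a,(260,260),interpolation=cv2.INTER_CUBIC)
cv2.imwrite("pics/f9.png",np.hstack([cr(w["frame"][90:330,200:440]),cr(g["frame"][150:250,295:395]),cr(t["frame"][200:320,310:430])]))
E
```

```text
[0.4005 0.3745 0.1994] [ 1.7732e+02 -7.0000e-02 -1.7992e+02] [-0.3 -0.6 -0.2] 0.0 0.05713758937302736 27.6
along,lat rel 0.452850986719188 -0.21847215977361528
```

View pics/f9.png

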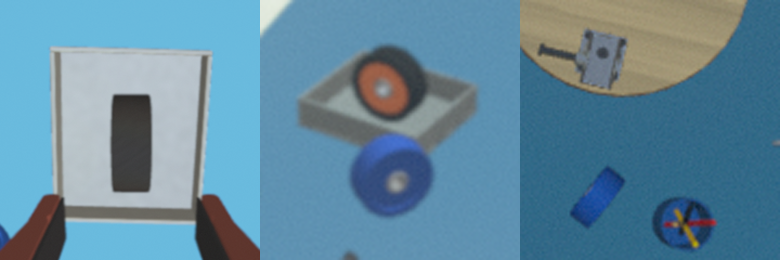

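The wheel stands in the middle of the tray (left panel, at about (131,143)). The fork is empty with the pin hanging out at top-panel (555,50), and the pot is undisturbed. The gripper is clear, so I'm handing the job in.

```bash
python3 -c "
from rig import arm
print(arm.close_job())"
```

```text
the job is handed in; nothing more can be done
None
```

The job is handed in at about 28 s of the 72 s: the pin is about 41 mm out and hanging in its boss, the punch is back in both notches of its rest, and the wheel stands in the middle of the tray; the arm touched none of the bottles, jar or pot, and no verdict came back.

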